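# Stow the rolling pin in its V-cradle under the hold-down

### The arm

A 6-joint arm with a two-finger parallel gripper is mounted at the origin on the work surface. World frame = base frame: x ahead of the robot, y to its left, z up, the work surface at z = 0. Lengths are in m, angles in rad, forces in N, time in s.
With the tool pointing down it reaches from about 0.4 to 0.825 m from the base axis. Payload 7 kg.
Tool frame: the origin (TCP) lies midway between the tips of the shut fingers; the grasp point (between the pads) lies arm.hold_point_z behind it (arm.hold_point_z is the distance from the TCP to the grasp point, in m); z points along the fingers, y is the line along which they close (so a half turn about z gives the same grasp; the last joint's range is limited). The gripper opens to 88 mm and grips with 3 to 60 N. Pads are 19 mm wide; open, the fingers measure 130 mm over their backs; the gripper's body (78 mm by 193 mm) begins 47 mm behind the grasp point.
Start: joints at [-0.813, 0.359, 0.012, 0, -1.224, -0.288], TCP at [0.306, -0.602, 0.227] pointing down, gripper open.
Joint ranges: [-3.07, 3.07], [-1.43, 2.12], [-1.02, 1.25], [-3.03, 1.67], [-3.05, -0], [-3.03, 3.03]. Speed limits (rad/s): [2.39, 2.39, 3.01, 3.14, 3.14, 3.14].

### API

Orientations are given as [roll, pitch, yaw] about the fixed x, y, z axes, in that order (R = Rz(yaw) Ry(pitch) Rx(roll)).
In Python, from station import arm gives the robot as it stands.
- The arm moves only by the shell command python3 -m crank 'ROWS' [OPENING] [FORCE]. ROWS is JSON, a list that holds one entry, the list of rows, each a list of 4 numbers: the shift along the tool's x, y, z in units of 25 mm (1.0 is 25 mm), then the turn about the tool's z in units of 5 degrees (1.0 is 5 degrees). A call has 1 to 12 rows; each row is the pose to reach, as a shift and turn from the pose commanded when the call began, along the tool's axes at that moment; what a row does not reach only later rows make up. A row lasts 1/8 s, in which the tool goes at most 62.5 mm and 10.7 degrees, less where a joint would pass 70% of its speed; a pose out of reach is approached as far as the arm can. A call with a gripper value outside its range is refused whole. OPENING is the closure, from 0 (fully open) to 1 (shut), set as the call begins (- or left out, the last holds). The fingers move at their own pace and stop on an object; FORCE is the grip in N (left out, the last holds). Time passes only in rows, so rows that repeat a pose let the fingers close. It gives the time, the measured TCP pose, the force, the opening and the grip force at its end, in the units of the state.
- arm.get_state(): the state, without advancing time (a new reading comes with each control period).
- arm.grab_frame(name): name is "side" or "top" or "wrist"; returns (picture, depth): 400x640x3 uint8, red, green, blue; 400x640 float32, m along the optical axis (not along the pixel's ray), 0 where there is no reading.
- arm.get_calibration(name): a dict with "mtx" (3x3 intrinsics, pixels), "k1" (the pictures are not rectified: a ray, as slopes to the right and down, at radius r is drawn at 1 + k1 r^2 times it, then the intrinsics apply), "R" (3x3) and "t" (3): a world point X has camera coordinates R X + t; the wrist camera has in their place "mount" (4x4, takes a point from camera to tool coordinates, whose origin is the TCP and whose axes are the flange's). Camera axes: x right, y down, z forward; pixel columns grow to the right and rows downward; lengths in m; the calibration is good to about 2 mm. A picture is of the moment at which its call begins: read the wrist's pose just before it. get_calibration takes no time and is no camera call.
- arm.job_done(): hands the job in; it is judged then, once.
Trained networks look in the newest picture that a camera, given by its name, has taken for a name from the list of things; names that differ only in an ending like _2 or _b are one class to them, and where a whole thing is asked for, a point or a joint stands for the part that bears it (a point fixed in the world has none). Each returns a list of dicts, best first, with "score" (0 to 1); they miss things now and then, are a little off and sometimes report something else, mostly with a low value. They report only what shows in the picture. A call takes as long as a camera call.
- arm.recognise(thing, camera): "extent" ([left, top, width, height] in pixels, round what is visible of it).
- arm.trace(thing, camera): "mask" (400x640 bool, what is visible of it) and "extent" ([left, top, width, height] in pixels, round what is visible of it).
The state is a dict: "t": time; "q": joint angles; "qd": joint speeds; "joint_efforts": joint torques, N m; "eef_pos": TCP position; "ee_rot": TCP orientation; "force": force on the tool from outside, world axes, zero at the start; "moment": the same for the moment, N m; "width": finger opening in m; "gripper_force": force on a finger pad.
Only numpy, scipy, OpenCV 4.12 (cv2) and the standard library are available. Lean on these libraries where they do the work, as an engineer would, in place of code of your own. Each camera call takes 0.05 s, during which the arm holds its last target. There are 200 camera calls.

### The job

Put the loose rolling pin away in its cradle: lower it gently, middle over middle, until you feel it bear on both vees, hold it so for a moment and only then let go, so that it lies centred in the bottom of the vees. Then swing the hold-down arm over and press its grip until the rubber foot bears firmly on the pin and the arm stays there by itself. Do not drop the pin or force it into the vees, do not press the foot hard, and leave the other things in the tray where they are.

Things in the scene. Friction and masses are not known exactly. Their poses are not given: they have to be found in the camera images.
- pin_center (a point): Centre of the rolling pin: a plain straight brown wooden rod, 40 mm in diameter, 290 mm long, about 0.25 kg (not exactly known). It lies loose on the tray floor (12 mm above the work surface). Like the cradle, it points within 0.25 rad of world y. Its y axis is the rod's long axis; the other axes turn as it rolls.
- cradle: Rolling-pin cradle, screwed to the tray floor. Origin: underside of its 12 mm birch base plate, below the line of the vees, midway between them; y along the vees, z up. Two rigid birch V-saddles, 18 mm thick along y, 64 mm wide, at y = +100 and -100 mm; 90-degree vees open upward, 24 mm deep, mouth 48 mm. A 22 mm wide rail joins them 6 mm below the vee bottoms; fingers may straddle the pin there.
- seat_bracket (a point): Foot of the slotted steel bracket at the cradle's +y end (cradle x = 0, y = 111, z = 12 mm; its two uprights, 52 mm apart, 62 mm high, flank the pin). Wing nuts in the slots set both saddles' height alike: the vee bottoms lie 30 to 52 mm above the cradle's origin, NOT measured: find the seat by feel. A seated pin's axis is 28 mm above the vee bottoms. Pushing it in with over 20 N dents the birch.
- hold_down_hinge (a point): Hinge axis of the hold-down arm, at cradle x = +60, y = -60, z = 99 mm, along the cradle's y, between steel cheeks 31 mm wide overall, 107 mm high. The upright arm's end stands up to 218 mm above the cradle's origin: carry the pin in above it, or it is knocked shut. It leaves room to hold the pin at its middle, or more easily some 35 mm away on the half far from the arm (cradle +y).
- hold_down (a joint): Angle of the hold-down arm, rad: 0 = level over the pin, pointing to the cradle's -x; grows as it opens; starts at 1.45 to 1.6 (upright). Stiff hinge: stays where left, takes about 4 N at the grip to move. Its sprung rubber foot (4 N per mm, 7 mm travel) meets the seated pin at 0 to 0.38 rad. It should bear with several N, never over 20 N; the hinge holds up to about 8 N of it after letting go.
- hold_down_grip (a point): Middle of the upper (outer) face of the birch finger grip at the arm's free end, 100 mm from the hinge axis, 7 mm above the arm's mid-line. Grip 46 mm long (73 to 119 mm from the hinge), 26 mm wide, 14 mm thick. z: normal of that face, away from the pin; x: from the free end to the hinge. The foot is 58 mm from the hinge, its tip 20 mm below the mid-line.
- tub: Closed plastic starter tub, 104 mm across its lid, 92 mm tall, standing at the right side of the tray; origin under its centre.
- dough_hook: Steel dough hook lying flat at the right side, about 140 by 80 mm, 27 mm high; origin at its underside near the hub.
- spatula: Yellow silicone spatula lying along x, 263 mm long, 55 mm wide at the blade, 12 mm high; origin at its underside near the middle.
- jug: Glass measuring jug, 96 mm across the rim, 112 mm tall, its handle reaching 74 mm from the centre, at the right side; origin under its centre.

How it is judged:
On the way, in this order (a step that is already met when the one before it is completed fails the run):
1. the pin, still held in the fingers, bears on the vees, level, in line and middle over middle (contact force between pin and saddles above 2.5 N and contact force between the fingers and pin above 1 N and x of pin_center in the frame of cradle between -0.004 and 0.004 m and y of pin_center in the frame of cradle between -0.02 and 0.02 m and angle between the y axis of pin_center and the y axis of cradle, either way round below 0.06 rad), for 0.1 s.
2. the pin is let go and lies centred in both vees while the hold-down is still up (contact force between the fingers and pin below 0.1 N and value of joint hold_down above 0.8 rad and contact force between pin and saddles above 1 N and angle between the y axis of pin_center and the y axis of cradle, either way round below 0.02 rad and x of pin_center in the frame of cradle between -0.002 and 0.002 m), for 0.2 s.
At the end, for the whole second after the job is handed in: The pin lies at rest in both vees, bearing on them with at least 1.5 N, within 2 mm of their line sideways, within 0.02 rad in line and level, its middle within 20 mm of the cradle's middle; the hold-down's rubber foot bears on it with at least 2.5 N with nothing touching arm or pin (contact force between hold_down and pin above 2.5 N and contact force between the fingers and hold_down below 0.1 N and contact force between the fingers and pin below 0.1 N and x of pin_center in the frame of cradle between -0.002 and 0.002 m and y of pin_center in the frame of cradle between -0.02 and 0.02 m and angle between the y axis of pin_center and the y axis of cradle, either way round below 0.02 rad and contact force between pin and saddles above 1.5 N and linear speed of pin below 0.01 m/s and velocity of joint hold_down between -0.02 and 0.02 rad/s).
It fails at once if the pin, touched by the fingers, is pressed into the saddles with more than 20 N (contact force between pin and saddles above 20 N and contact force between the fingers and pin above 0.5 N).
It fails at once if the hold-down is pressed on the pin with more than 20 N (contact force between hold_down and pin above 20 N).
It fails at once if another thing in the tray is moved by more than 15 mm (distance of any of tub, dough_hook, spatula, jug from where it was at the start of the episode above 0.015 m).
It also fails if it takes over 72 s, if anything falls off the work surface, if the arm or the gripper's body presses on something with over 40 N, if the wrist force passes 120 N, or if a joint passes its speed limit or range.

## Working session

There is one attempt and no reset: what is moved stays moved. The work goes in short steps, Python scripts to look and compute and a shell command to move; the robot and the scene stay as the last step left them, time stands still between calls to the robot, and variables do not carry over. Pictures are saved under pics/ and viewed, at most 10 in all, crops included, and the job is handed in when it is done.

```bash
ls; mkdir -p pics; cat > h.py <<'E'
import numpy as np, cv2
from station import arm
from scipy.spatial.transform import Rotation as Ro
def tool():
    s=arm.get_state(); return np.array(s["eef_pos"]),Ro.from_euler('xyz',s["ee_rot"]).as_matrix(),s
def cloud(name,depth,T=None):
    c=arm.get_calibration(name); K=np.array(c["mtx"],float); k=c["k1"]
    u,v=np.meshgrid(np.arange(640),np.arange(400))
    p=cv2.undistortPoints(np.stack([u,v],-1).reshape(-1,1,2).astype(float),K,np.array([k,0,0,0.])).reshape(400,640,2)
    P=np.dstack([p*depth[...,None],depth])
    if name=="wrist":
        M=np.array(c["mount"]); P=P@M[:3,:3].T+M[:3,3]; return P@T[1].T+T[0]
    return (P-np.array(c["t"]))@np.array(c["R"])
E
cat > look.py <<'E'
from h import *
import sys
print(tool()[2]); print(arm.hold_point_z)
for n in ["top","side"]:
    im,d=arm.grab_frame(n); cv2.imwrite(f"pics/{n}0.png",im[...,::-1]); C=cloud(n,d); np.savez(f"{n}0.npz",C=C,d=d)
    for th in ["pin_center","cradle","hold_down","hold_down_grip","tub","dough_hook","spatula","jug"]:
        for r in arm.trace(th,n)[:2]:
            m=r["mask"]&(d>0); P=C[m]
            if len(P)<5: continue
            print(n,th,round(r["score"],2),r["extent"],len(P),np.median(P,0).round(3),np.percentile(P,2,0).round(3),np.percentile(P,98,0).round(3))
            np.save(f"m_{n}_{th}_{r['score']:.2f}.npy",m)
E
python3 look.py
```

```text
pics
{'t': 0.0, 'q': array([-8.12879769e-01,  3.59385193e-01,  1.10635261e-02, -3.26422466e-04,
       -1.22410656e+00, -2.88099090e-01]), 'qd': array([ 5.37286499e-04, -2.47260504e-04,  4.23971927e-04,  8.30788125e-04,
        1.15919811e-03,  6.02804148e-05]), 'joint_efforts': array([ 6.93874408e-04, -5.82723820e+01,  2.93064505e+01,  6.99728027e+00,
        7.11413290e-03, -1.39850308e-04]), 'eef_pos': array([ 0.30533578, -0.6014463 ,  0.22563009]), 'ee_rot': array([ 3.13994082e+00, -1.69501264e-04, -2.67188621e+00]), 'force': array([0.12440776, 0.62099789, 0.71971407]), 'moment': array([-0.01853322,  0.04839145,  0.00585533]), 'gripper_force': 0.0, 'width': 0.08762445088202177}
0.0188
top pin_center 0.93 [216.6, 234.7, 139.5, 47.8] 2585 [ 0.451 -0.006  0.049] [ 0.411 -0.143  0.037] [0.494 0.125 0.053]
top cradle 0.96 [234.3, 118.2, 119.3, 91.9] 6827 [ 0.63  -0.021  0.025] [ 0.562 -0.13   0.02 ] [0.699 0.102 0.214]
top hold_down 0.57 [307.6, 118.0, 13.8, 21.5] 299 [ 0.674 -0.066  0.21 ] [ 0.662 -0.076  0.013] [ 0.725 -0.053  0.23 ]
top hold_down_grip 0.74 [308.2, 115.7, 14.8, 22.4
[... 789 characters left out ...]
e 0.57 [219.7, 146.7, 93.7, 155.5] 6220 [ 0.62  -0.016  0.026] [ 0.557 -0.129  0.015] [0.69  0.114 0.207]
side hold_down 0.55 [248.0, 148.0, 15.8, 51.8] 412 [ 0.676 -0.057  0.186] [ 0.662 -0.276  0.017] [ 0.807 -0.05   0.229]
side tub 0.64 [389.9, 154.8, 44.6, 50.9] 1775 [ 0.411 -0.314  0.085] [ 0.371 -0.378  0.019] [ 0.459 -0.296  0.105]
side dough_hook 0.78 [287.4, 161.7, 52.6, 22.4] 408 [ 0.656 -0.32   0.03 ] [ 0.592 -0.358  0.012] [ 0.725 -0.3    0.038]
side spatula 0.64 [292.1, 183.5, 113.2, 32.6] 1109 [ 0.573 -0.246  0.022] [ 0.415 -0.277  0.011] [ 0.664 -0.222  0.025]
side spatula 0.59 [345.1, 137.0, 53.3, 55.6] 1903 [ 0.521 -0.324  0.089] [ 0.479 -0.398  0.017] [ 0.57  -0.307  0.123]
```

```bash
cat > fit.py <<'E'
from h import *
import glob
Z=np.load("top0.npz"); C=Z["C"]
m=np.load(glob.glob("m_top_pin*")[0]); P=C[m]; P=P[(P[:,2]>.035)&(P[:,2]<.06)]
r=cv2.minAreaRect((P[:,:2]*1000).astype(np.float32)); print("pin rect",r)
top=P[P[:,2]>.047]; l=cv2.fitLine((top[:,:2]*1000).astype(np.float32),cv2.DIST_HUBER,0,.01,.01).ravel(); print("pin line",l, np.arctan2(-l[0],l[1]) if l[1]>0 else np.arctan2(l[0],-l[1]))
m=np.load(glob.glob("m_top_cradle*")[0]); P=C[m]
print(np.histogram(P[:,2]*1000,bins=np.arange(0,240,6)))
b=P[(P[:,2]>.018)&(P[:,2]<.03)]; print("base",cv2.minAreaRect((b[:,:2]*1000).astype(np.float32)))
im=cv2.imread("pics/top0.png")[100:300,200:520]; cv2.imwrite("pics/topc.png",cv2.resize(im,(800,500),interpolation=cv2.INTER_CUBIC))
# height map rendered
z=np.clip(C[...,2]/.23,0,1); hm=cv2.applyColorMap((z*255).astype(np.uint8),cv2.COLORMAP_JET)[105:225,225:365]; cv2.imwrite("pics/hm.png",cv2.resize(hm,(700,600),interpolation=cv2.INTER_NEAREST))
E
python3 fit.py
```

```text
pin rect ((451.663330078125, -8.78521728515625), (38.9635009765625, 287.3250427246094), 13.774285316467285)
pin line [ 2.3219380e-01 -9.7266954e-01  4.5163892e+02 -9.0886278e+00] 0.23433255
(array([   0,   31,   30, 2538, 1990,    9,    6,   59,  519,  533,  158,
        137,  161,  201,   75,    5,    4,    4,   20,   55,    7,    0,
          0,    1,    4,    3,    4,    6,   48,   28,    0,    9,   10,
         15,   15,   13,   16,   46,   67]), array([  0,   6,  12,  18,  24,  30,  36,  42,  48,  54,  60,  66,  72,
        78,  84,  90,  96, 102, 108, 114, 120, 126, 132, 138, 144, 150,
       156, 162, 168, 174, 180, 186, 192, 198, 204, 210, 216, 222, 228,
       234]))
base ((632.5011596679688, -13.148025512695312), (122.6229248046875, 249.51063537597656), 11.570810317993164)
```

View pics/topc.png

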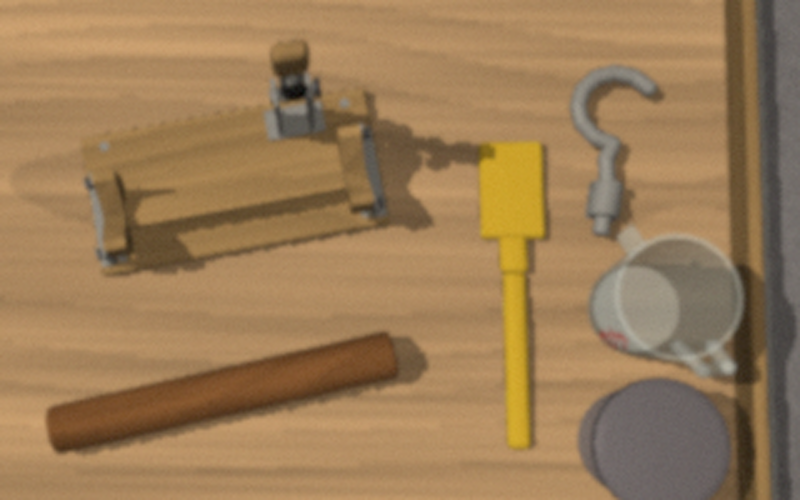

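```bash
cat > fit2.py <<'E'
from h import *
import glob
th=.202
def frame(P,o): 
    e=np.array([[np.cos(th),np.sin(th)],[-np.sin(th),np.cos(th)]]); return (P[:,:2]-o)@e.T*1000
for n in ["top","side"]:
    C=np.load(n+"0.npz")["C"]; P=C[np.load(glob.glob(f"m_{n}_cradle*")[0])]
    r=frame(P,[.6325,-.0131]); z=P[:,2]*1000
    s=(z>44)&(z<66)&(abs(r[:,1])<75); s&=abs(r[:,0]+20)<25
    print(n,"rail z",np.median(z[s]),np.percentile(z[s],[10,90]),s.sum(), np.percentile(r[s],[3,50,97],axis=0).round(1).tolist())
    l=cv2.fitLine(r[s].astype(np.float32),cv2.DIST_HUBER,0,.01,.01).ravel(); print(" line",l)
    for sg in (1,-1):
        k=(z>60)&(z<95)&(sg*r[:,1]>80)&(abs(r[:,0])<70)
        print(" saddle",sg,k.sum(),np.percentile(r[k],[2,50,98],axis=0).round(1).tolist(),np.percentile(z[k],[5,50,95]).round(1))
print(arm.get_calibration("wrist")["mount"],arm.get_calibration("wrist")["mtx"])
p,R,s=tool()
for name,t in [("above cradle",[.62,-.02,.40]),("pin +30",[.4516-.232*.035,-.0088+.973*.035,.15])]:
    print(name,(R.T@(np.array(t)-p)/.025).round(2))
E
python3 fit2.py
```

```text
top rail z 53.91592521482869 [51.74756474 55.79020375] 819 [[-30.1, -70.2], [-19.7, 0.5], [-8.5, 70.5]]
 line [ 8.8185873e-03  9.9996114e-01 -1.9787447e+01  1.5082635e-01]
 saddle 1 364 [[-50.8, 91.0], [-15.5, 100.1], [13.2, 116.6]] [61.9 73.9 85. ]
 saddle -1 345 [[-51.4, -117.3], [-16.3, -100.5], [12.2, -90.8]] [62.  74.6 84.7]
side rail z 53.7997394327365 [51.30369598 55.46911556] 556 [[-31.2, -69.2], [-21.3, 5.6], [-9.5, 69.3]]
 line [ 1.50141595e-02  9.99887288e-01 -2.12903786e+01  3.96877480e+00]
 saddle 1 494 [[-52.5, 92.7], [-15.4, 109.3], [12.7, 120.4]] [61.1 71.2 84.2]
 saddle -1 330 [[-53.6, -109.3], [-21.7, -92.2], [10.5, -86.6]] [61.  71.7 84.2]
[[-6.41938149e-05 -9.52699472e-01 -3.03913987e-01  8.35352970e-02]
 [ 9.99999909e-01  6.69620632e-05 -4.21134061e-04 -1.16689402e-03]
 [ 4.21564905e-04 -3.03913986e-01  9.52699381e-01 -1.58543960e-01]
 [ 0.00000000e+00  0.00000000e+00  0.00000000e+00  1.00000000e+00]] [[298.11297962   0.         314.97135138]
 [  0.         298.11297962 203.24008349]
 [  0.           0.           1.        ]]
above cradle [-21.75  15.06  -6.94]
pin +30 [-16.28  19.87   3.06]
```

```bash
python3 -m crank '[[[-2.1,1.5,-0.5,-1.5],[-4.3,3.1,-1,-3],[-6.5,4.6,-1.5,-4.5],[-8.6,6.1,-2,-6],[-10.8,7.6,-3,-7.5],[-12.9,9.2,-3,-9],[-15.1,10.7,-3,-10.5],[-17.2,12.2,-3,-12],[-19.4,13.7,-3,-13.5],[-21.5,15.3,-3,-14.8],[-21.5,15.3,-3,-14.8],[-21.5,15.3,-3,-14.8]]]' 0
cat > wl.py <<'E'
from h import *
import sys
T=tool(); print(T[0].round(4),T[2]["ee_rot"],T[2]["force"],T[2]["t"])
im,d=arm.grab_frame("wrist"); n=sys.argv[1]; cv2.imwrite(f"pics/{n}.png",im[...,::-1]); C=cloud("wrist",d,T); np.savez(n+".npz",C=C,T0=T[0])
for th in ["cradle","hold_down","pin_center"]:
    for r in arm.trace(th,"wrist")[:1]:
        m=r["mask"]&(d>0); print(th,r["score"],r["extent"]); np.save(f"{n}_{th}.npy",m)
E
python3 wl.py w1
cat > fit3.py <<'E'
from h import *
import sys
n=sys.argv[1]; C=np.load(n+".npz")["C"]; P=C.reshape(-1,3); P=P[np.isfinite(P).all(1)]
o=np.array([.6134,-.0170]); th=.195
e=np.array([[np.cos(th),np.sin(th)],[-np.sin(th),np.cos(th)]])
r=(P[:,:2]-o)@e.T*1000; z=P[:,2]*1000
f=(abs(r[:,0])<150)&(abs(r[:,1])<150)
print("hist",np.histogram(z[f],bins=np.arange(-6,240,6))[0])
s=(z>45)&(z<63)&(abs(r[:,1])<75)&(abs(r[:,0])<25)
print("rail",np.percentile(z[s],[5,50,95]),s.sum(),np.percentile(r[s],[3,50,97],axis=0).round(1).tolist(),cv2.fitLine(r[s].astype(np.float32),cv2.DIST_HUBER,0,.01,.01).ravel())
for sg in (1,-1):
    k=(z>60)&(z<95)&(sg*r[:,1]>82)&(sg*r[:,1]<125)&(abs(r[:,0])<45)
    print("saddle",sg,k.sum(),np.percentile(r[k],[2,50,98],axis=0).round(1).tolist())
    for y0 in range(88,124,4):
        q=k&(abs(sg*r[:,1]-y0-2)<2); 
        if q.sum()>8: print("  y",y0,q.sum(),np.percentile(r[q,0],[2,98]).round(1),np.percentile(z[q],[5,95]).round(1))
k=(z>100)&(abs(r[:,1]+60)<40)&(r[:,0]>20)&(r[:,0]<110); print("arm",k.sum())
for z0 in range(100,240,15):
    q=k&(abs(z-z0)<7.5)
    if q.sum()>3: print("  z",z0,q.sum(),np.percentile(r[q],[3,50,97],axis=0).round(1).tolist())
E
python3 fit3.py w1
```

```text
t: 2.4
eef_pos: [0.6126, -0.0147, 0.3007]
ee_rot: [3.141, 0.0, -1.377]
force: [-0.6, -0.8, -0.3]
width: 0.0875
gripper_force: 0.0
[ 0.6126 -0.0147  0.3007] [ 3.14068694e+00  1.60402003e-04 -1.37700286e+00] [-0.64423008 -0.84193078 -0.33171415] 2.4
cradle 0.63 [233.3, 73.4, 112.1, 178.2]
hold_down 0.88 [234.6, 121.1, 44.9, 33.8]
pin_center 0.66 [402.1, 91.0, 42.7, 157.6]
hist [    0     0  7053 16008  2975  6643   220   433   780  1111  1844   308
   349   369   364   343    11     4     2    12   201    24    10     3
     6     6     9     2     0   109   145     0    15    25    30    32
    38    37   155   445]
rail [53.55441135 54.90315775 56.16222919] 1677 [[-9.3, -71.1], [0.4, -6.1], [10.8, 69.7]] [ 2.3934380e-03 -9.9999714e-01  4.7254586e-01 -3.9944959e+00]
saddle 1 760 [[-31.4, 90.7], [-0.2, 96.8], [31.9, 109.5]]
  y 88 224 [-30.7  31.4] [61.3 84. ]
  y 92 127 [-31.   31.4] [62.6 85.3]
  y 96 122 [-29.9  30.8] [63.2 85.5]
  y 100 112 [-31.1  29.7] [62.8 85.3]
  y 104 122 [-30.9  30.5] [62.8 85.3]
  y 108 50 [-34.5  34.4] [61.7 85.3]
saddle -1 954 [[-30.8, -117.7], [0.1, -101
[... 199 characters left out ...]
 85.3]
  y 108 102 [-33.4  33.9] [64.  85.2]
  y 112 42 [-32.8  32.8] [63.1 74.9]
  y 116 35 [-31.1  33.1] [61.7 68.2]
arm 28760
  z 100 5 [[48.7, -74.8], [48.9, -73.7], [49.0, -72.6]]
  z 115 236 [[49.5, -81.4], [58.0, -73.0], [68.5, -42.9]]
  z 130 14 [[55.6, -69.1], [56.0, -67.7], [59.7, -56.1]]
  z 145 14 [[54.7, -68.8], [55.3, -65.1], [55.4, -51.9]]
  z 160 9 [[54.3, -69.1], [54.7, -67.2], [56.3, -55.2]]
  z 175 254 [[37.0, -68.1], [42.8, -60.7], [51.1, -52.5]]
  z 190 38 [[48.4, -72.3], [48.8, -61.1], [51.9, -50.5]]
  z 205 86 [[47.7, -73.1], [48.2, -63.4], [54.1, -49.7]]
  z 220 177 [[47.1, -72.9], [47.9, -61.1], [60.7, -47.7]]
  z 235 476 [[48.3, -71.5], [53.6, -60.6], [59.4, -49.1]]
```

View pics/w1.png

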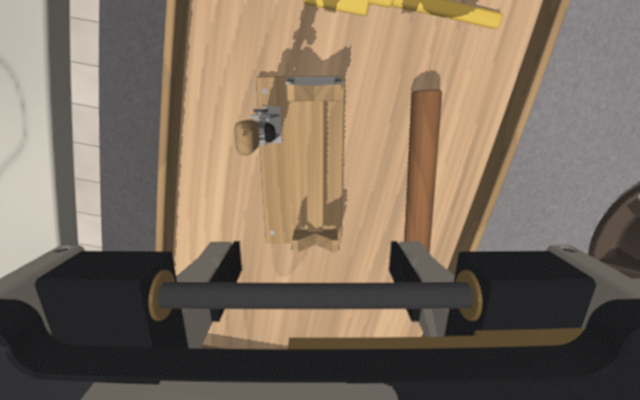

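```bash
python3 -m crank '[[[-0.7,1.6,1,-0.5],[-1.4,3.2,2,-0.5],[-2.2,4.8,3.5,-0.5],[-2.87,6.33,5,-0.5],[-2.87,6.33,7,-0.5],[-2.87,6.33,8,-0.5],[-2.87,6.33,9,-0.5],[-2.87,6.33,9.8,-0.5],[-2.87,6.33,10.5,-0.5],[-2.87,6.33,11,-0.5],[-2.87,6.33,11.3,-0.5],[-2.87,6.33,11.3,-0.5]]]' 0
python3 -m crank '[[[0,0,0,0],[0,0,0,0],[0,0,0,0],[0,0,0,0],[0,0,0,0],[0,0,0,0]]]' 1 40
```

```text
t: 4.1
eef_pos: [0.4426, 0.0227, 0.0189]
ee_rot: [3.141, -0.0, -1.337]
force: [-0.0, -0.3, 0.4]
width: 0.0875
gripper_force: 0.0
t: 4.85
eef_pos: [0.4429, 0.0231, 0.0191]
ee_rot: [-3.141, 0.0, -1.337]
force: [1.0, 0.9, 0.1]
width: 0.039
gripper_force: 40.0
```

```bash
python3 -m crank '[[[0,0,-0.5,0],[0,0,-1.5,0],[0,0,-3,0],[0,0,-4.5,0],[0,0,-6,0],[0,0,-7.5,0],[0,0,-9,0],[0,0,-10,0],[0,0,-10.9,0],[0,0,-10.9,0],[0,0,-10.9,0]]]'
python3 wl.py w2
python3 - <<'E'
from h import *
T=tool(); C=np.load("w2.npz")["C"]
for src in ["wrist","top","side"]:
    if src!="wrist":
        im,d=arm.grab_frame(src); C=cloud(src,d)
        r=arm.trace("pin_center",src)
        if not r: print(src,"none"); continue
        m=r[0]["mask"]&(d>0); print(src,r[0]["score"],r[0]["extent"])
    else: m=np.load("w2_pin_center.npy")
    P=(C[m]-T[0])@T[1]*1000   # tool frame
    P=P[(abs(P[:,1])<25)&(abs(P[:,2]+13)<30)]
    print(src,len(P),np.percentile(P,[0.5,50,99.5],axis=0).round(1).tolist())
    c=P[abs(P[:,1])<8]
    if len(c)>20: print(" tilt xz",np.polyfit(c[:,0],c[:,2],1)," xy",np.polyfit(P[:,0],P[:,1],1))
E
```

```text
t: 6.22
eef_pos: [0.4418, 0.0229, 0.2906]
ee_rot: [3.14, 0.0, -1.337]
force: [-0.4, -0.1, -3.1]
width: 0.0392
gripper_force: 40.0
[0.4418 0.0229 0.2906] [ 3.14022390e+00  4.20046601e-04 -1.33683424e+00] [-0.43818475 -0.09676284 -3.08539342] 6.225
cradle 0.79 [1.6, 1.9, 233.7, 202.5]
hold_down 0.71 [1.4, 10.5, 114.9, 52.3]
pin_center 0.8 [268.7, 0.0, 90.8, 336.3]
wrist 24948 [[-32.6, -18.6, -33.7], [70.1, 0.5, -30.2], [124.2, 19.3, -15.3]]
 tilt xz [ 9.95982550e-03 -3.23734364e+01]  xy [-0.00232435  0.76332048]
top 0.82 [263.5, 223.3, 108.6, 50.0]
top 2931 [[27.8, -19.6, -33.2], [101.6, 0.2, -28.6], [176.7, 18.8, -13.7]]
 tilt xz [ 9.72846474e-03 -3.15399234e+01]  xy [0.00026284 0.04261514]
side 0.83 [331.8, 118.6, 38.8, 87.9]
side 1921 [[-114.3, -18.3, -34.2], [-62.2, 2.2, -28.4], [107.9, 20.5, 2.8]]
 tilt xz [ -0.06625117 -30.34590543]  xy [-0.01115633  1.35852246]
```

```bash
python3 -m crank '[[[0.3,-0.8,0,0.2],[0.6,-2,0,0.42],[0.9,-3.2,0,0.42],[1.3,-4.4,0,0.42],[1.6,-5.4,0,0.42],[1.9,-6.1,0,0.42],[1.9,-6.36,0,0.42],[1.9,-6.36,0,0.42],[1.9,-6.36,0,0.42],[1.9,-6.36,0,0.42]]]'
python3 wl.py w3; python3 - <<'E'
from h import *
T=tool(); C=np.load("w3.npz")["C"]
P=(C[np.load("w3_pin_center.npy")]-T[0])@T[1]*1000; P=P[(abs(P[:,1])<25)&(abs(P[:,2]+13)<30)]
print(np.percentile(P,[0.5,50,99.5],axis=0).round(1).tolist(),np.polyfit(P[:,0],P[:,1],1))
x=T[1][:,0]; print("pin centre",T[0]+.0312*x, "yaw",np.arctan2(-x[0],x[1])if x[1]>0 else np.arctan2(x[0],-x[1]))
tx=np.array([.6137,-.0170])-(T[0]+.0312*x)[:2]; print("err tool",tx@T[1][:2,:2]*1000)
E
python3 fit3.py w3
```

```text
t: 7.88
eef_pos: [0.6079, 0.0138, 0.292]
ee_rot: [-3.141, 0.0, -1.373]
force: [0.0, -0.2, -3.0]
width: 0.0392
gripper_force: 40.0
[0.6079 0.0138 0.292 ] [-3.14096271e+00  1.31466789e-04 -1.37292864e+00] [ 0.04473095 -0.24387427 -2.99329102] 7.875
cradle 0.73 [230.0, 50.0, 46.2, 177.9]
hold_down 0.84 [232.7, 81.4, 37.2, 35.6]
pin_center 0.58 [268.0, 0.0, 94.3, 338.3]
[[-32.5, -18.8, -33.8], [69.8, 0.3, -30.4], [124.3, 19.1, -15.5]] [-0.0028636  0.5603282]
pin centre [ 0.61431971 -0.01683194  0.29186146] yaw 0.19765302285367542
err tool [0.04309636 0.64064833]
hist [    0     0  6863 15471   648  1304     0     0     0     0     0     0
     4     3     0     0     0     4     3    18   213    38     4     5
     5     8     8     0     0   101   146     0    19    27    34    33
    39    36   180   523]Traceback (most recent call last):
  File "fit3.py", line 10, in <module>
    print("rail",np.percentile(z[s],[5,50,95]),s.sum(),np.percentile(r[s],[3,50,97],axis=0).round(1).tolist(),cv2.fitLine(r[s].astype(np.float32),cv2.DIST_HUBER,0,.01,.01).ravel())
                 ~~~~~~~~~~~~~^^^^^^^^^^^^^^^^
    return _quantile_unchecked(
        a, q, axis, out, overwrite_input, method, keepdims, weights)
    return _ureduce(a,
                    func=_quantile_ureduce_func,
    ...<5 lines>...
                    overwrite_input=overwrite_input,
                    method=method)
    r = func(a, **kwargs)
    result = _quantile(arr,
                       quantiles=q,
    ...<2 lines>...
                       out=out,
                       weights=wgt)
    slices_having_nans = np.isnan(arr[-1, ...])
                                  ~~~^^^^^^^^^
IndexError: index -1 is out of bounds for axis 0 with size 0
```

View pics/w3.png

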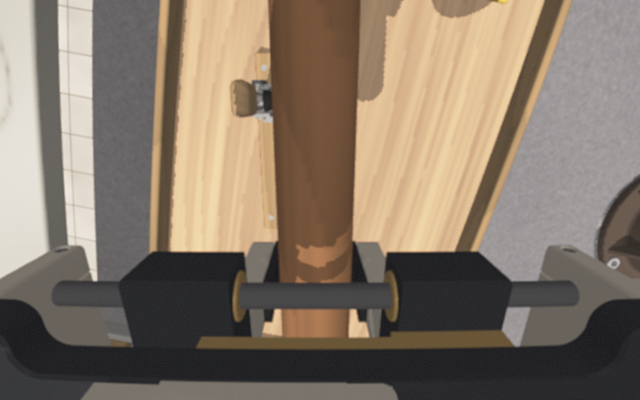

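```bash
python3 -m crank '[[[0,0,0.8,0],[0,0,2,0],[0,0,3.2,0],[0,0,4.4,0],[0,0,5.6,0],[0,0,6.6,0],[0,0,7.3,0],[0,0,7.8,0],[0,0,8.1,0],[0,0,8.1,0],[0,0,8.1,0],[0,0,8.1,0]]]'
```

```text
t: 9.57
eef_pos: [0.6088, 0.0138, 0.0898]
ee_rot: [-3.14, 0.0, -1.373]
force: [-0.3, -0.1, -2.6]
width: 0.0392
gripper_force: 40.0
```

```bash
for i in 1; do python3 -m crank '[[[0,0,0.08,0],[0,0,0.16,0],[0,0,0.24,0],[0,0,0.32,0],[0,0,0.32,0],[0,0,0.32,0]]]'; done; python3 -m crank '[[[0,0,0.04,0],[0,0,0.08,0],[0,0,0.08,0],[0,0,0.08,0]]]'
```

```text
t: 10.32
eef_pos: [0.6084, 0.0137, 0.0811]
ee_rot: [-3.142, -0.0, -1.373]
force: [0.2, -0.5, -2.7]
width: 0.0388
gripper_force: 40.0
t: 10.82
eef_pos: [0.6084, 0.0137, 0.0791]
ee_rot: [-3.142, -0.0, -1.373]
force: [-0.3, 0.9, -2.4]
width: 0.0392
gripper_force: 40.0
```

```bash
python3 -m crank '[[[0,0,0.02,0],[0,0,0.04,0],[0,0,0.04,0],[0,0,0.04,0]]]'; python3 -m crank '[[[0,0,0.02,0],[0,0,0.04,0],[0,0,0.04,0],[0,0,0.04,0]]]'
```

```text
t: 11.32
eef_pos: [0.6084, 0.0137, 0.0781]
ee_rot: [3.142, 0.0, -1.373]
force: [-0.4, 0.2, -2.0]
width: 0.0389
gripper_force: 40.0
t: 11.82
eef_pos: [0.6084, 0.0137, 0.0771]
ee_rot: [-3.142, -0.0, -1.373]
force: [-1.1, -0.3, -1.9]
width: 0.0392
gripper_force: 40.0
```

```bash
python3 -m crank '[[[0,0,0.02,0],[0,0,0.03,0],[0,0,0.03,0],[0,0,0.03,0]]]'
```

```text
t: 12.32
eef_pos: [0.6084, 0.0137, 0.0765]
ee_rot: [-3.141, -0.0, -1.373]
force: [-2.5, 0.2, 1.1]
width: 0.0388
gripper_force: 40.0
```

```bash
python3 -m crank '[[[0,0.02,0,0],[0,0.03,0,0],[0,0.03,0,0],[0,0.03,0,0]]]'; python3 -c "
from h import *; s=tool()[2]; print(s['force'],s['moment'])"
```

```text
t: 12.82
eef_pos: [0.6076, 0.0135, 0.0762]
ee_rot: [3.141, 0.0, -1.373]
force: [0.0, 0.4, -2.1]
width: 0.0393
gripper_force: 40.0
[ 0.02183533  0.42648707 -2.06124366] [-0.09634722  0.22174791 -0.00897747]
```

```bash
python3 -m crank '[[[0,0,0.01,0],[0,0,0.02,0],[0,0,0.02,0],[0,0,0.02,0]]]'
```

```text
t: 13.32
eef_pos: [0.6077, 0.0136, 0.0759]
ee_rot: [-3.141, 0.0, -1.373]
force: [-0.5, 0.7, -0.3]
width: 0.0392
gripper_force: 40.0
```

```bash
python3 -m crank '[[[0,0,0.01,0],[0,0,0.02,0],[0,0,0.02,0],[0,0,0.02,0]]]'; python3 -c "
from h import *; s=tool()[2]; print(s['force'],s['moment'])"
```

```text
t: 13.82
eef_pos: [0.6077, 0.0136, 0.0757]
ee_rot: [-3.141, -0.0, -1.373]
force: [-3.9, 0.7, 6.8]
width: 0.0392
gripper_force: 40.0
[-3.93102508  0.71721502  6.84242754] [ 0.16475375  1.25115388 -0.18317502]
```

```bash
python3 -m crank '[[[0,0.015,0,0],[0,0.015,0,0],[0,0.015,0,0],[0,0.015,0,0]]]'; python3 -c "
from h import *; s=tool()[2]; print(s['force'],s['moment'])"
```

```text
t: 14.32
eef_pos: [0.6077, 0.0135, 0.0757]
ee_rot: [-3.141, -0.0, -1.373]
force: [-1.1, 0.2, 5.0]
width: 0.0393
gripper_force: 40.0
[-1.08614283  0.16398284  5.04620653] [ 0.19430468  0.82573951 -0.12573227]
```

```bash
python3 -m crank '[[[0,0,0,0],[0,0,0,0],[0,0,0,0]]]' - 4; python3 -m crank '[[[0,0,0,0],[0,0,0,0],[0,0,0,0],[0,0,0,0],[0,0,0,0]]]' 0 ; python3 -m crank '[[[0,0,-0.4,0],[0,0,-1.5,0],[0,0,-3,0],[0,0,-4.5,0],[0,0,-6,0],[0,0,-7.5,0],[0,0,-9,0],[0,0,-9,0],[0,0,-9,0]]]'; python3 wl.py w4; python3 - <<'E'
from h import *
for src in ["wrist","top"]:
    if src=="wrist": C=np.load("w4.npz")["C"]; m=np.load("w4_pin_center.npy")
    else:
        im,d=arm.grab_frame(src); C=cloud(src,d); cv2.imwrite("pics/top4.png",im[...,::-1]); r=arm.trace("pin_center",src); m=r[0]["mask"]&(d>0)
    P=C[m]; P=P[abs(P[:,2]-.095)<.03]; 
    th=.197;e=np.array([[np.cos(th),np.sin(th)],[-np.sin(th),np.cos(th)]]); r=(P[:,:2]-[.6137,-.0170])@e.T*1000
    print(src,np.percentile(r,[.5,50,99.5],axis=0).round(1).tolist(),np.percentile(P[:,2],[5,50,95]).round(4),np.polyfit(r[:,1],r[:,0],1))
    k=abs(r[:,0])<6; print(" tilt",np.polyfit(r[k,1],P[k,2]*1000,1))
E
```

```text
t: 14.7
eef_pos: [0.6077, 0.0135, 0.0757]
ee_rot: [-3.141, -0.0, -1.373]
force: [-0.1, 0.7, 5.4]
width: 0.0399
gripper_force: 4.0
t: 15.32
eef_pos: [0.6072, 0.0135, 0.0752]
ee_rot: [3.142, 0.0, -1.373]
force: [-1.0, 0.3, -0.3]
width: 0.0838
gripper_force: 0.0
t: 16.45
eef_pos: [0.6069, 0.0135, 0.3006]
ee_rot: [-3.141, 0.0, -1.373]
force: [-0.3, -1.4, -0.3]
width: 0.0878
gripper_force: 0.0
[0.6069 0.0135 0.3006] [-3.14122525e+00  4.14821885e-04 -1.37330283e+00] [-0.32245974 -1.40551502 -0.31421837] 16.45
cradle 0.74 [232.8, 49.3, 114.1, 184.6]
hold_down 0.94 [230.0, 83.0, 46.2, 32.3]
pin_center 0.78 [296.7, 17.9, 38.5, 245.8]
wrist [[-19.2, -144.8], [0.1, -25.8], [19.3, 138.6]] [0.097  0.1063 0.1093] [-0.00103176 -0.0615184 ]
 tilt [2.04712911e-04 1.08450023e+02]
top [[-19.5, -144.5], [-3.6, -66.9], [17.7, 140.3]] [0.0948 0.1053 0.1091] [ 0.01224068 -2.19073916]
 tilt [1.71319929e-05 1.07512492e+02]
```

View pics/w4.png

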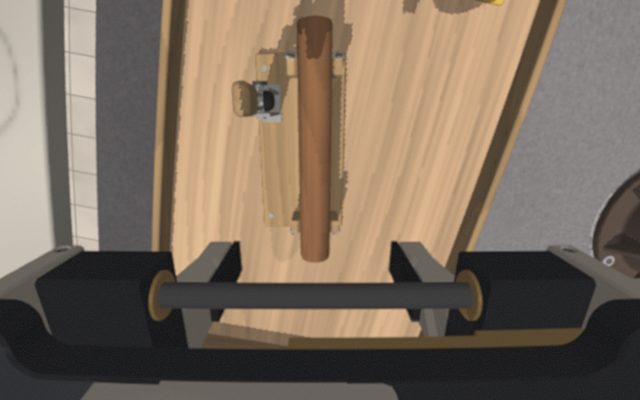

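```bash
python3 -m crank '[[[0.8,-1,0,0],[1.8,-2,0,0],[2.8,-3,0,0],[3.65,-3.95,0,0],[3.65,-3.95,0,0],[3.65,-3.95,0.8,0],[3.65,-3.95,1.8,0],[3.65,-3.95,2.8,0],[3.65,-3.95,3.58,0],[3.65,-3.95,3.58,0],[3.65,-3.95,3.58,0]]]' 1 20; python3 wl.py w5; python3 - <<'E'
from h import *
T=tool(); C=np.load("w5.npz")["C"]; th=.197;e=np.array([[np.cos(th),np.sin(th)],[-np.sin(th),np.cos(th)]])
print("tcp rel hinge",e@(T[0][:2]-[.6842,-.0641])*1000,(T[0][2]-.111)*1000)
P=C[np.load("w5_hold_down.npy")]; r=(P[:,:2]-[.6842,-.0641])@e.T*1000; z=(P[:,2]-.111)*1000
for z0 in range(-5,130,15):
    q=abs(z-z0)<7.5
    if q.sum()>5: print(z0,q.sum(),np.percentile(r[q],[5,50,95],axis=0).round(1).tolist())
E
```

```text
t: 18.12
eef_pos: [0.7223, -0.0564, 0.2119]
ee_rot: [-3.14, -0.0, -1.373]
force: [0.7, -0.5, -0.1]
width: 0.0004
gripper_force: 0.0
[ 0.7223 -0.0564  0.2119] [-3.14049485e+00 -4.45895913e-04 -1.37281506e+00] [ 0.67038068 -0.46218064 -0.09882749] 18.125
cradle 0.71 [328.6, 123.2, 125.0, 128.6]
hold_down 0.71 [350.3, 196.9, 57.4, 56.1]
pin_center 0.58 [393.3, 106.1, 55.0, 150.6]
tcp rel hinge [38.90065697 -0.06945071] 100.93235417127168
-5 11 [[6.6, -4.7], [7.1, 3.8], [7.3, 7.4]]
10 171 [[-1.6, -8.8], [3.4, -1.8], [6.7, 7.7]]
25 102 [[-2.1, -9.1], [1.7, -4.2], [2.3, 6.2]]
40 86 [[-3.2, -9.0], [0.9, -8.0], [1.5, -0.2]]
55 244 [[-20.3, -9.0], [-0.9, -6.4], [6.9, 2.3]]
70 238 [[-20.7, -8.8], [-3.2, -3.3], [5.0, 3.1]]
85 277 [[-8.4, -12.8], [0.7, -11.4], [3.0, 0.8]]
100 312 [[-9.4, -13.0], [-1.6, -11.9], [2.2, -4.9]]
115 191 [[-9.7, -13.0], [-4.0, -12.1], [0.7, -9.8]]
```

View pics/w5.png

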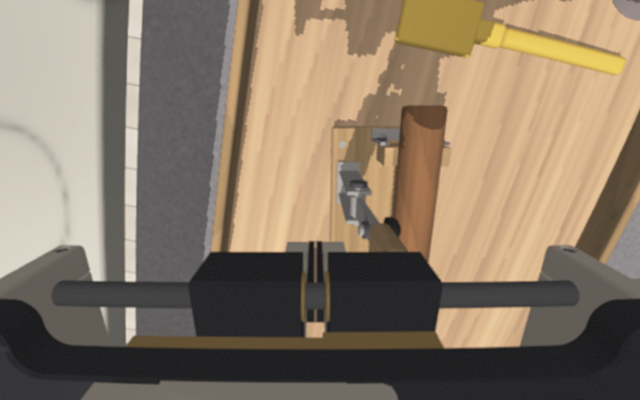

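```bash
python3 -m crank '[[[0,0.4,0,0],[0,0.72,0,0],[0,1.02,0.03,0],[0,1.32,0.07,0],[0,1.61,0.13,0],[0,1.9,0.21,0],[0,2.18,0.31,0],[0,2.46,0.43,0],[0,2.72,0.57,0],[0,2.98,0.73,0],[0,3.22,0.9,0],[0,3.22,0.9,0]]]'
```

```text
t: 19.82
eef_pos: [0.6413, -0.0727, 0.1872]
ee_rot: [3.138, 0.001, -1.374]
force: [-0.1, -0.4, 0.5]
width: 0.0006
gripper_force: 0.0
```

```bash
python3 -m crank '[[[0,0.23,0.2,0],[0,0.44,0.42,0],[0,0.64,0.64,0],[0,0.76,0.81,0],[0,0.87,0.98,0],[0,0.87,0.98,0],[0,0.87,0.98,0]]]'; cat > armz.py <<'E'
from h import *
import sys
T=tool(); th=.197;e=np.array([[np.cos(th),np.sin(th)],[-np.sin(th),np.cos(th)]]); H=[.6842,-.0641]
print("tcp rel hinge",e@(T[0][:2]-H)*1000,(T[0][2]-.111)*1000,T[2]["force"])
for n in ["wrist","side","top"]:
    im,d=arm.grab_frame(n); cv2.imwrite(f"pics/{n}_{sys.argv[1]}.png",im[...,::-1]); C=cloud(n,d,T).reshape(-1,3)
    r=(C[:,:2]-H)@e.T*1000; z=(C[:,2]-.111)*1000
    k=(d.ravel()>0)&(abs(r[:,1])<12)&(r[:,0]<-8)&(r[:,0]>-125)&(z>8)&(z<130)
    print(n,k.sum())
    for x0 in range(-120,-5,10):
        q=k&(abs(r[:,0]-x0)<5)
        if q.sum()>5: print("  ",x0,q.sum(),np.percentile(z[q],[5,50,95]).round(1))
E
python3 armz.py a
```

```text
t: 20.7
eef_pos: [0.6211, -0.0767, 0.1631]
ee_rot: [3.14, 0.0, -1.374]
force: [-0.2, 0.3, -0.1]
width: 0.0004
gripper_force: 0.0
tcp rel hinge [-6.43248912e+01  2.99352842e-02] 52.05588243046798 [-0.22735916  0.26537975 -0.07978558]
wrist 3398
   -100 118 [56.1 61.1 63. ]
   -90 180 [55.2 58.3 60.9]
   -80 142 [49.5 54.3 64.8]
   -70 619 [ 45.4  77.1 106.6]
   -60 855 [ 20.9  69.9 106.6]
   -50 282 [18.1 33.4 38.2]
   -40 352 [22.7 26.  36.6]
   -30 347 [16.7 20.3 23.4]
   -20 315 [11.9 14.8 17.7]
   -10 188 [ 8.3 10.1 12.4]
side 678
   -110 6 [54.3 56.4 59. ]
   -100 50 [ 54.2  61.3 127.3]
   -90 29 [ 51.5  58.7 100.6]
   -80 123 [ 48.4  73.2 101.6]
   -70 114 [35.1 73.5 99.9]
   -60 165 [ 17.3  66.7 103. ]
   -50 104 [ 19.   62.1 101.8]
   -40 31 [19.1 24.1 66.1]
   -30 26 [12.9 17.9 22.1]
   -20 22 [10.5 13.3 17.1]
   -10 8 [ 8.3  9.9 11.4]
top 163
   -100 110 [ 55.5  61.9 127.4]
   -90 53 [56.  59.2 61.6]
```

View pics/side_a.png

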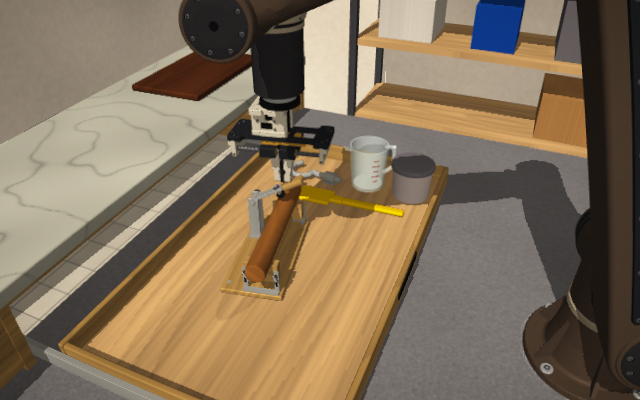

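```bash
python3 -m crank '[[[0,0.1,0.15,0],[0,0.18,0.3,0],[0,0.25,0.42,0],[0,0.25,0.45,0],[0,0.25,0.45,0],[0,0.25,0.45,0]]]'; python3 -m crank '[[[0,0,0.04,0],[0,0,0.08,0],[0,0,0.08,0]]]';  python3 armz.py b
```

```text
t: 21.6
eef_pos: [0.6155, -0.0779, 0.1525]
ee_rot: [3.141, 0.0, -1.373]
force: [-0.1, 0.1, 3.2]
width: 0.0006
gripper_force: 1.5
t: 21.98
eef_pos: [0.6152, -0.0781, 0.1504]
ee_rot: [3.141, 0.0, -1.373]
force: [-1.1, 0.1, 3.2]
width: 0.0007
gripper_force: 1.4
tcp rel hinge [-70.43338979  -0.18429787] 39.42769317614849 [-1.07584797  0.13115791  3.18408359]
wrist 3404
   -110 87 [41.  45.8 48.2]
   -100 170 [43.3 45.6 48. ]
   -90 173 [39.4 42.3 44.6]
   -80 122 [35.2 38.4 60.3]
   -70 1121 [32.3 69.6 95.4]
   -60 276 [ 9.9 24.4 29.1]
   -50 305 [10.4 24.1 30.9]
   -40 351 [15.9 18.7 20.7]
   -30 360 [11.8 14.9 17.1]
   -20 330 [ 9.3 11.1 13.1]
   -10 109 [8.1 8.7 9.6]
side 691
   -110 42 [ 38.4  46.6 114. ]
   -100 34 [ 37.6  45.  115.8]
   -90 100 [40.2 60.8 88.7]
   -80 94 [36.1 62.8 89.8]
   -70 139 [ 12.4  59.4 114.3]
   -60 147 [10.9 52.6 90.5]
   -50 52 [17.2 27.3 89.1]
   -40 30 [13.8 17.3 19.2]
   -30 26 [10.1 13.2 16.4]
   -20 23 [ 8.5  9.9 11.8]
top 268
   -110 52 [38.8 44.9 47.7]
   -100 190 [ 44.  116.6 129.4]
   -90 26 [ 43.1 127.3 129.3]
```

```bash
for i in 1; do python3 -m crank '[[[0,0.02,0.04,0],[0,0.04,0.08,0],[0,0.04,0.08,0]]]'; done;  python3 -m crank '[[[0,0.02,0.04,0],[0,0.03,0.08,0],[0,0.03,0.08,0]]]'
```

```text
t: 22.5
eef_pos: [0.6146, -0.0781, 0.1485]
ee_rot: [3.142, -0.0, -1.373]
force: [-0.7, -0.3, 3.8]
width: 0.0007
gripper_force: 1.7
t: 22.88
eef_pos: [0.6137, -0.0783, 0.1464]
ee_rot: [3.141, 0.0, -1.373]
force: [-1.3, -0.5, 4.3]
width: 0.0001
gripper_force: 1.6
```

```bash
python3 -m crank '[[[0,0.01,0.03,0],[0,0.01,0.06,0],[0,0.01,0.06,0]]]'
```

```text
t: 23.25
eef_pos: [0.6135, -0.0784, 0.1451]
ee_rot: [3.141, -0.0, -1.373]
force: [-2.2, -0.9, 5.2]
width: 0.0005
gripper_force: 2.0
```

```bash
python3 -m crank '[[[0,0,0.03,0],[0,0,0.06,0],[0,0,0.06,0]]]'; python3 -c "
from h import *; s=tool()[2]; print(s['force'],s['moment'])"
```

```text
t: 23.62
eef_pos: [0.6134, -0.0784, 0.1439]
ee_rot: [3.141, -0.0, -1.373]
force: [-2.5, -0.1, 8.0]
width: 0.0004
gripper_force: 3.0
[-2.49973542 -0.10520716  8.01372031] [-0.14641146  1.31236547  0.0321911 ]
```

```bash
python3 -m crank '[[[0,0,0.02,0],[0,0,0.025,0],[0,0,0.025,0],[0,0,0.025,0]]]'; python3 -c "
from h import *; s=tool()[2]; print(s['force'])"
```

```text
t: 24.12
eef_pos: [0.6133, -0.0785, 0.1434]
ee_rot: [3.141, -0.0, -1.373]
force: [-3.3, -0.4, 8.8]
width: 0.0004
gripper_force: 3.7
[-3.34988377 -0.42307393  8.77900986]
```

```bash
python3 -m crank '[[[0,0,-0.1,0],[0,0,-0.3,0],[0,0,-1,0],[0,0,-2.5,0],[0,0,-4.5,0],[0,0,-4.5,0],[0,0,-4.5,0]]]'; python3 wl.py w6; python3 armz.py c; python3 - <<'E'
from h import *
C=np.load("w6.npz")["C"]; P=C[np.load("w6_pin_center.npy")]; P=P[abs(P[:,2]-.095)<.02]
th=.197;e=np.array([[np.cos(th),np.sin(th)],[-np.sin(th),np.cos(th)]]); r=(P[:,:2]-[.6137,-.0170])@e.T*1000
print(np.percentile(r,[.5,50,99.5],axis=0).round(1).tolist(),np.percentile(P[:,2],[5,50,95]).round(4),np.polyfit(r[:,1],r[:,0],1))
E
```

```text
t: 25.0
eef_pos: [0.6136, -0.0782, 0.2562]
ee_rot: [-3.14, 0.0, -1.373]
force: [-0.0, -0.5, -0.7]
width: 0.0009
gripper_force: 0.0
[ 0.6136 -0.0782  0.2562] [-3.14041377e+00  3.67535384e-04 -1.37339652e+00] [-0.04983422 -0.48805509 -0.71586537] 25.0
cradle 0.59 [233.3, 121.9, 128.8, 130.4]
hold_down 0.58 [240.3, 186.4, 119.1, 27.3]
pin_center 0.92 [284.0, 104.0, 39.0, 232.1]
tcp rel hinge [-72.43182733  -0.07632825] 143.4832198937549 [0.15823602 0.29405401 0.01345114]
wrist 2080
   -110 210 [35.5 39.2 40.6]
   -100 266 [35.6 37.5 39.7]
   -90 262 [32.6 34.6 36.3]
   -80 247 [29.6 31.7 33.6]
   -70 225 [22.7 27.6 30.7]
   -60 201 [ 9.3 22.3 26. ]
   -50 180 [16.3 20.6 27.5]
   -40 173 [12.6 15.5 17.2]
   -30 171 [10.2 12.4 14.2]
   -20 144 [ 8.1  9.4 11.2]
side 289
   -110 35 [30.1 37.5 39.9]
   -100 30 [24.4 36.1 38.3]
   -90 26 [31.7 33.6 35.4]
   -80 27 [18.2 30.7 32.5]
   -70 27 [ 8.6 23.6 29.6]
   -60 48 [ 9.2 20.3 26.2]
   -50 32 [12.4 17.  25.4]
   -40 27 [10.  13.4 16. ]
   -30 26 [ 9.1 10.9 12.9]
   -20 10 [ 8.3  9.  10.2]
top 210
   -100 35 [34.7 36.5 39. ]
   -90 65 [31.3 33.9 36.1]
   -80 64 [28.9 30.8 33.6]
   -70 46 [23.  27.1 30.4]
[[-19.0, -146.5], [-1.2, -88.7], [19.5, 132.6]] [0.0966 0.1062 0.1092] [-0.02359473 -2.32216707]
```

View pics/w6.png

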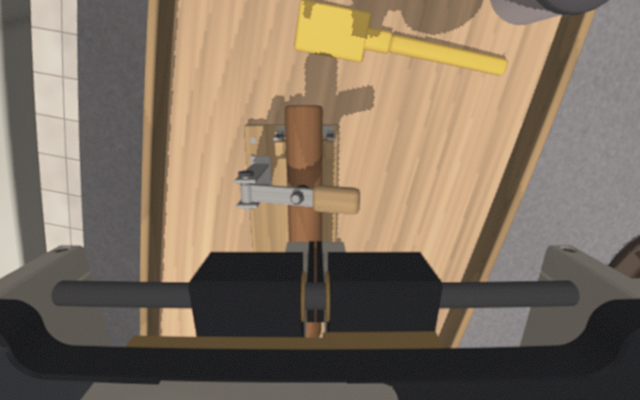

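```bash
python3 -m crank '[[[0,0,1.5,0],[0,0,3,0],[0,0,4,0],[0,0,4.3,0],[0,0,4.4,0],[0,0,4.42,0],[0,0,4.42,0],[0,0,4.42,0]]]'; python3 -m crank '[[[0,0,0.02,0],[0,0,0.04,0],[0,0,0.04,0],[0,0,0.04,0]]]';python3 -m crank '[[[0,0,0.02,0],[0,0,0.04,0],[0,0,0.04,0],[0,0,0.04,0]]]'
```

```text
t: 26.35
eef_pos: [0.614, -0.0782, 0.1456]
ee_rot: [-3.14, -0.0, -1.373]
force: [-0.4, 0.4, -0.1]
width: 0.0002
gripper_force: 0.0
t: 26.85
eef_pos: [0.6137, -0.0783, 0.1439]
ee_rot: [3.142, -0.0, -1.373]
force: [0.5, -0.3, 0.0]
width: 0.0005
gripper_force: 0.0
t: 27.35
eef_pos: [0.6137, -0.0783, 0.1434]
ee_rot: [-3.141, -0.0, -1.373]
force: [-1.7, 0.6, 6.6]
width: 0.0003
gripper_force: 2.4
```

```bash
python3 -m crank '[[[0,0,-0.1,0],[0,0,-0.4,0],[0,0,-1.5,0],[0,0,-3.5,0],[0,0,-4.5,0],[0,0,-4.5,0],[0,0,-4.5,0]]]'; python3 -c "
from h import *; print(arm.job_done())"
```

```text
t: 28.22
eef_pos: [0.6132, -0.0782, 0.2549]
ee_rot: [3.141, 0.0, -1.373]
force: [-0.4, 0.7, -0.7]
width: 0.0004
gripper_force: 0.0
the job is handed in; nothing more can be done
None
```

The pin lies level and centred in both vees with the hold-down foot bearing on it (about 6–8 N, estimated from the grip force). The arm did not spring back after release, and I handed the job in at about 28 s; no verdict was returned.

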